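# Interlock the red-capped sample tote on the mat's tote

### The arm

A 6-joint arm with a two-finger parallel gripper is mounted at the origin on the work surface. World frame = base frame: x ahead of the robot, y to its left, z up, the work surface at z = 0. Lengths are in m, angles in rad, forces in N, time in s.
With the tool pointing down it reaches from about 0.375 to 0.9 m from the base axis. Payload 3.1 kg.
Tool frame: the origin (TCP) lies on the centre line of the jaws, within the pads' length; the fingertips stand robot.finger_overhang ahead of it and the grasp point (between the pads) lies 2 mm behind it (robot.finger_overhang is the distance from the TCP to the fingertips, in m); z points along the fingers, y is the direction in which the jaws open and shut (so a half turn about z gives the same grasp; the last joint's range is limited). The gripper opens to 87 mm and grips with 3 to 60 N. Pads are 19 mm wide; open, the fingers measure 117 mm over their backs; the gripper's body (75 mm by 190 mm) begins 51 mm behind the grasp point.
Start: joints at [-1.516, 0.527, 1.433, -0, 1.181, -0.178], TCP at [0.144, -0.608, 0.219] pointing down, gripper open.
Joint ranges: [-3.08, 3.08], [-0.75, 2.2], [0.22, 2.44], [-1.43, 4.57], [0, 2.65], [-2.85, 2.85]. Speed limits (rad/s): [2.79, 2.79, 3.14, 3.14, 3.14, 3.14].

### API

Orientations are given as a unit quaternion [x, y, z, w].
In Python, from rig import robot gives the robot as it stands. The module is installed in compiled form; this text tells all that it offers.
- The arm moves only by the tool step_arm, never from a script. Its arguments are lists of equal length, an entry for each row: "slide": the shift along the tool's x, y, z in mm, a list of three; "twist": the turn about the tool's z in degrees. A call has 1 to 20 rows; each row shifts and turns the commanded pose from where the row before left it, along the tool's axes as they then stand; what a row does not reach is not made up. A row lasts 1/12 s, in which the tool goes at most 41.7 mm and 7.16 degrees, less where a joint would pass 70% of its speed; a pose out of reach is approached as far as the arm can. A call is refused whole if a number of a shift passes 41.7 or a number of a turn 7.16, either way. A call with a gripper value outside its range is refused whole. "jaw" is the finger opening in mm, from 0 to 87, set as the call begins (left out, the last holds). The fingers move at their own pace and stop on an object; "force" is the grip in N (left out, the last holds). Time passes only in rows, so rows that do not move let the fingers close. It gives the time, the measured TCP pose, the force and the opening at its end, in the units of the state.
- robot.get_obs(): the state, without advancing time (a new reading comes with each control period).
- robot.camera(name): name is "scene" or "top" or "wrist"; returns a dict with "color" (384x512x3 uint8, blue, green, red), "depth" (384x512 float32, m along the optical axis (not along the pixel's ray), 0 where there is no reading), "camera_matrix" (3x3 intrinsics, pixels), "origin" and "orientation" of the camera in the world. Camera axes: x right, y down, z forward; pixel columns grow to the right and rows downward; lengths in m; the calibration is good to about 2 mm. A picture is of the moment at which its call begins.
- robot.hand_in(): hands the job in, once; it reports no verdict.
The state is a dict: "time": time; "q": joint angles; "joint_velocities": joint speeds; "joint_torque": joint torques, N m; "position": TCP position; "tool_rot": TCP orientation; "ft_force": force on the tool from outside, world axes, zero at the start; "moment": the same for the moment, N m; "grip_width": finger opening in m.
Only numpy, scipy, OpenCV 4.12 (cv2) and the standard library are available. Lean on these libraries where they do the work, as an engineer would, in place of code of your own. Each camera call takes 0.05 s, during which the arm holds its last target.

### The job

Stack the blue tote of red-capped tubes squarely on top of the tote that stands on the black mat, turned so that their yellow ends point opposite ways and it interlocks on the ledges just inside the rim instead of nesting down towards the tubes. Set it down gently and let go; leave the lower tote on its mat and the tote of green-capped tubes where it is.

Things in the scene. Friction and masses are not known exactly. Their poses are not given: they have to be found in the camera images.
- red_tote_mid (a point): Centre, half-way up, of the blue tote with a row of red-capped tubes, on the bench: the one to move. All three totes are alike: open, 140 long (x) x 60 wide (y) x 64 mm high (z up), about 0.3 kg. The upper half (32 to 64 mm above the underside) has flat upright sides 60 mm apart to grip; the lower half is narrower, 120 x 40 mm. The tubes stand inside, below mid-height.
- red_tote_end (a point): Middle of the yellow end wall of the red-capped tote, 70 mm from its centre along its +x, half-way up; same axes. Every tote has a yellow +x end, with a yellow tab at the rim sticking out 14 mm further; the other end is blue.
- base_tote_mid (a point): Centre, half-way up (32 mm), of the like tote with white-capped tubes, on the black mat: the one to stack on. With yellow ends opposite, the upper tote stands on four ledges 9 mm below this rim, its centre 55 mm above this centre, with about 7 mm play all round. Turned the same way it nests, centres only 32 mm apart.
- base_tote_end (a point): Middle of the yellow end wall of the white-capped tote, 70 mm from its centre along its +x, half-way up.
- green_tote_mid (a point): Centre, half-way up, of the like blue tote with green-capped tubes, on the bench: a bystander, to be left alone.
- mat: black rubber mat, 210 x 130 mm (x, y), 4 mm thick, fixed on the white bench; origin at the centre of its underside

How it is judged:
By the outcome, as a careful person would: the job done as asked, in the order asked, and still so for the second after the job is handed in, with the robot touching nothing.
It also fails if it takes over 38 s, if anything falls off the work surface, if the arm or the gripper's body presses on something with over 40 N, if the wrist force passes 120 N, or if a joint passes its speed limit or range.

## Working session

There is one attempt and no reset: what is moved stays moved. The work goes in short steps, Python scripts to look and compute and a tool call to move; the robot and the scene stay as the last step left them, time stands still between calls to the robot, and variables do not carry over. Pictures are saved under pics/ and viewed, and the job is handed in when it is done.

Besides the shell and the picture viewer there is one more tool, called as name(argument=value, ...) on one line, values as JSON. step_arm: Moves the arm, as the interface text tells. Its arguments: {"type":"object","properties":{"slide":{"type":"array","items":{"type":"array","items":{"type":"number"}}},"twist":{"type":"array","items":{"type":"number"}},"jaw":{"type":"number"},"force":{"type":"number"}},"required":["slide","twist"]}

```bash
mkdir -p pics; cat > h.py <<'E'
import numpy as np, cv2
from scipy.spatial.transform import Rotation as R
from rig import robot
def grab(n,tag):
    c=robot.camera(n); cv2.imwrite(f'pics/{tag}.png',c['color']); np.savez(f'{tag}.npz',**{k:np.array(v) for k,v in c.items()}); return c
def rot(c):
    o=np.array(c['orientation']); return R.from_quat(o).as_matrix() if o.size==4 else o
def cloud(c):
    K=np.array(c['camera_matrix']); d=np.array(c['depth']); v,u=np.indices(d.shape)
    p=np.stack([(u-K[0,2])/K[0,0]*d,(v-K[1,2])/K[1,1]*d,d],-1)
    return p@rot(c).T+np.array(c['origin'])
E
python3 - <<'E'
from h import *
o=robot.get_obs(); print({k:np.round(v,3) for k,v in o.items()}, robot.finger_overhang)
for n in ['scene','top','wrist']:
    c=grab(n,n+'0'); print(n,np.round(c['origin'],3),np.round(rot(c),2).tolist())
E
```

```text
{'time': np.float64(0.0), 'q': array([-1.516,  0.528,  1.434, -0.   ,  1.181, -0.178]), 'joint_velocities': array([-0.002, -0.   , -0.001, -0.001,  0.   , -0.001]), 'joint_torque': array([ -0.   , -44.004, -17.659,   0.063,   0.058,  -0.   ]), 'position': array([ 0.144, -0.607,  0.218]), 'tool_rot': array([ 0.993,  0.116,  0.   , -0.001]), 'ft_force': array([-0.195, -0.384, -0.206]), 'moment': array([-0.015,  0.003,  0.068]), 'grip_width': np.float64(0.087)} 0.017
scene [ 0.989 -0.408  0.659] [[0.69, 0.52, -0.51], [0.73, -0.49, 0.48], [-0.0, -0.7, -0.72]]
top [ 0.391 -0.012  0.934] [[-0.02, -0.99, 0.17], [-1.0, 0.02, 0.01], [-0.01, -0.17, -0.99]]
wrist [ 0.217 -0.59   0.384] [[0.23, -0.94, -0.27], [-0.97, -0.22, -0.06], [-0.0, 0.27, -0.96]]
```

View pics/scene0.png

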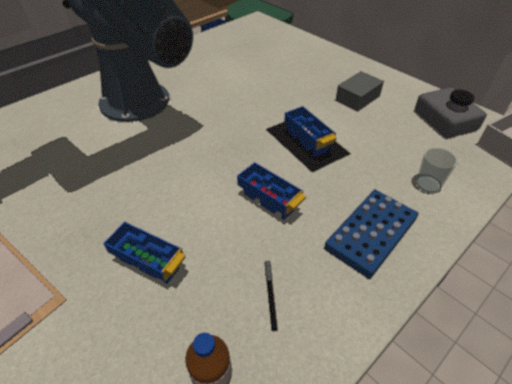

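View pics/top0.png

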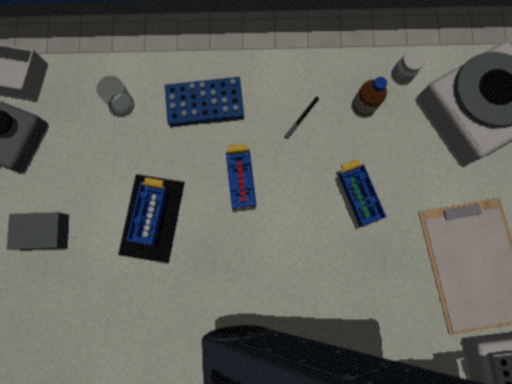

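View pics/wrist0.png

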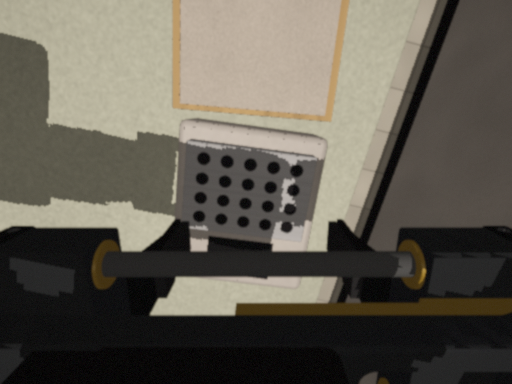

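The top view shows the red tote at about (241,178), the base tote on its mat at (149,212), and the green tote at (360,193). All three yellow ends point up the image, which is +x. Next I'll measure their poses.

```bash
cat >> h.py <<'E'
def totes(c,zlo,zhi,seeds,amin=60):
    P=cloud(c); hsv=cv2.cvtColor(c['color'],cv2.COLOR_BGR2HSV); H,S,V=cv2.split(hsv)
    blue=(H>100)&(H<130)&(S>120)&(V>30); yel=(H>15)&(H<35)&(S>150)&(V>80)
    v,u=np.indices(H.shape); out={}
    for k,(su,sv,r) in seeds.items():
        near=np.hypot(u-su,v-sv)<r
        b=P[near&(blue|yel)&(P[...,2]>zlo)&(P[...,2]<zhi)]; y=P[near&yel&(P[...,2]>zlo)&(P[...,2]<zhi)]
        bb=P[near&blue&(P[...,2]>zlo)&(P[...,2]<zhi)]
        r1=cv2.minAreaRect(bb[:,:2].astype(np.float32)*1000)
        r2=cv2.minAreaRect(b[:,:2].astype(np.float32)*1000)
        print(k,len(b),len(y),'blue rect',np.round(r1[0],1),np.round(r1[1],1),round(r1[2],1),'all',np.round(r2[0],1),np.round(r2[1],1),round(r2[2],1),'z',np.round(np.percentile(b[:,2],[5,50,95])*1000),'yel',np.round(y.mean(0)*1000,1), 'yrect',cv2.minAreaRect(y[:,:2].astype(np.float32)*1000))
E
python3 - <<'E'
from h import *
c=dict(np.load('top0.npz'))
print(c['camera_matrix'])
P=cloud(c)
print('bench z',P[300,100],P[220,280], 'mat',P[250,140])
totes(c,.05,.085,dict(red=(241,178,50),base=(149,212,50),green=(360,193,50)))
s=cv2.resize(c['color'][130:270,100:280],None,fx=4,fy=4,interpolation=cv2.INTER_CUBIC); cv2.imwrite('pics/crop.png',s)
E
```

```text
[[370.13506226   0.         247.55963886]
 [  0.         370.13506226 190.8360237 ]
 [  0.           0.           1.        ]]
bench z [0.28883025 0.35927799 0.00289166] [ 0.47626545 -0.08586821  0.00185073] mat [0.40768388 0.26514429 0.00341828]
red 382 108 blue rect [569.3  10.5] [127.   56.4] 5.7 all [581.5  11.7] [151.5  56.4] 5.7 z [53. 58. 66.] yel [648.1  18.9  63.1] yrect ((649.5108032226562, 18.937761306762695), (14.540285110473633, 44.7186393737793), 4.956789016723633)
base 723 146 blue rect [493.1 235.8] [ 61.3 139.2] 78.3 all [500.4 234.3] [ 61.3 154.2] 78.3 z [52. 65. 70.] yel [566.5 219.7  67. ] yrect ((567.453857421875, 219.48696899414062), (46.07319259643555, 16.857295989990234), 78.26524353027344)
green 572 111 blue rect [ 527.8 -279.5] [134.9  59.5] 18.7 all [ 535.3 -276.9] [150.7  59.5] 18.7 z [52. 59. 66.] yel [ 598.9 -254.7   63.3] yrect ((600.058837890625, -256.3621826171875), (14.328068733215332, 46.359130859375), 19.637775421142578)
```

View pics/crop.png

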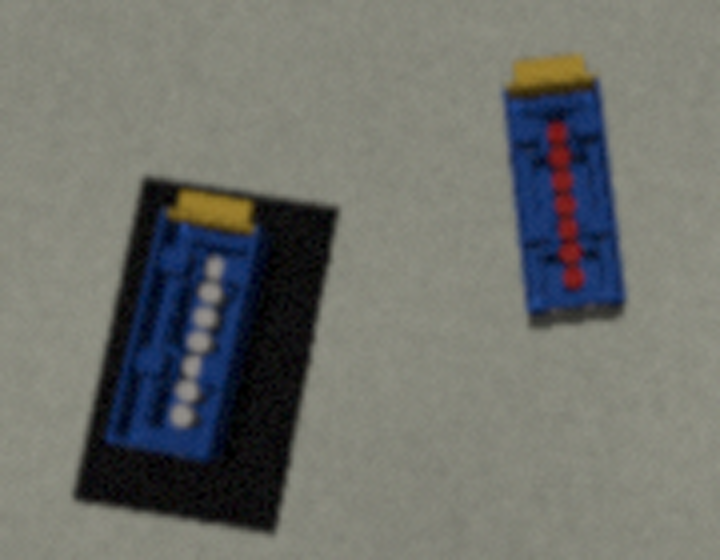

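```bash
cat >> h.py <<'E'
def yawx():
    m=R.from_quat(robot.get_obs()['tool_rot']).as_matrix(); return np.degrees(np.arctan2(m[1,0],m[0,0])),m
def plan(tx,ty,tz,yaw):
    o=robot.get_obs(); p=np.array(o['position'])*1000; y,m=yawx()
    tw=-((yaw-y+180)%360-180); d=np.array([tx,ty,tz])-p
    a=np.radians(yaw); T=np.array([[np.cos(a),np.sin(a),0],[np.sin(a),-np.cos(a),0],[0,0,-1]])
    print('p',np.round(p,1),'yaw',round(y,2),'tilt z',np.round(m[:,2],4),'| twist',round(tw,2),'slide after twist',np.round(T.T@d,1),'slide before', np.round(m.T@d,1),'t',o['time'],'q',np.round(np.degrees(o['q']),1),'F',np.round(o['ft_force'],1),'w',o['grip_width'])
E
python3 -c "
from h import *
plan(574.5,11,215,5.7)"
```

```text
p [ 144.2 -607.6  218.2] yaw 13.34 tilt z [-1.0e-04  1.7e-03 -1.0e+00] | twist 7.64 slide after twist [ 489.6 -572.8    3.2] slide before [ 561.4 -502.6    4.2] t 0.15 q [-86.9  30.3  82.1   0.   67.7 -10.2] F [ 0.6  1.5 -0. ] w 0.0868021379309149
```

step_arm(slide=[[0, 0, 0], [0, 0, 0], [20.4, -23.9, 0], [20.4, -23.9, 0], [20.4, -23.9, 0], [20.4, -23.9, 0], [20.4, -23.9, 0], [20.4, -23.9, 0], [20.4, -23.9, 0], [20.4, -23.9, 0], [20.4, -23.9, 0], [20.4, -23.9, 0], [20.4, -23.9, 0], [20.4, -23.9, 0], [20.4, -23.9, 0], [20.4, -23.9, 0], [20.4, -23.9, 0], [20.4, -23.9, 0], [20.4, -23.9, 0], [20.4, -23.9, 0]], twist=[3.8, 3.8, 0, 0, 0, 0, 0, 0, 0, 0, 0, 0, 0, 0, 0, 0, 0, 0, 0, 0], jaw=87)

```text
time: 1.82
position: [0.4671, -0.1418, 0.2189]
tool_rot: [0.999, 0.05, -0.0, -0.0]
ft_force: [1.1, -0.8, -0.1]
grip_width: 0.0874
```

step_arm(slide=[[20.4, -23.9, 0], [20.4, -23.9, 0], [20.4, -23.9, 0], [20.4, -23.9, 0], [20.4, -23.9, 0], [20.4, -23.9, 0], [0, 0, 0], [0, 0, 0]], twist=[0, 0, 0, 0, 0, 0, 0, 0])

```text
time: 2.48
position: [0.5743, 0.0129, 0.2185]
tool_rot: [0.999, 0.052, -0.0, 0.0]
ft_force: [0.9, -0.1, -0.1]
grip_width: 0.087
```

```bash
python3 - <<'E'
from h import *
plan(574.5,11,215,5.7)
c=grab('wrist','wrist1'); print(c['origin'],c['camera_matrix'])
c=grab('top','top1')
E
```

```text
p [574.3  12.9 218.5] yaw 5.92 tilt z [-6.e-04 -2.e-04 -1.e+00] | twist 0.22 slide after twist [0.  2.  3.5] slide before [0.  2.  3.5] t 2.4833 q [-9.8 26.4 89.5 -0.  64.2 74.2] F [ 0.9 -0.1 -0.1] w 0.08702422987053338
[0.64919202 0.02143235 0.383872  ] [[278.23149907   0.         258.28892553]
 [  0.         278.23149907 191.12692081]
 [  0.           0.           1.        ]]
```

View pics/wrist1.png

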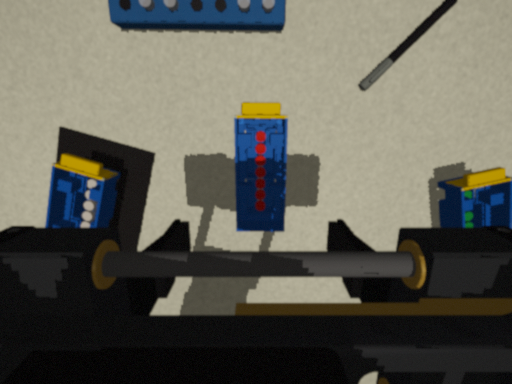

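The wrist view shows the red tote whole: yellow tab at (261,108), near end at row 230. It lies between the jaws. I'll measure it here and compare with the top view.

```bash
python3 - <<'E'
from h import *
c=dict(np.load('wrist1.npz'))
totes(c,.055,.085,dict(red=(261,165,75)))
P=cloud(c); print('bench',P[140,330],P[100,150])
# ray-cast rim edges on z=.064 plane: colour mask corners
hsv=cv2.cvtColor(c['color'],cv2.COLOR_BGR2HSV); H,S,V=cv2.split(hsv)
blue=((H>100)&(H<130)&(S>120)&(V>30)).astype(np.uint8); blue[:90]=0; blue[235:]=0; blue[:,:200]=0; blue[:,330:]=0
yel=((H>15)&(H<35)&(S>150)&(V>80)).astype(np.uint8); yel[:90]=0; yel[130:]=0; yel[:,:200]=0; yel[:,330:]=0
K=c['camera_matrix'];Ro=rot(c)
def cast(u,v,z):
    d=Ro@np.array([(u-K[0,2])/K[0,0],(v-K[1,2])/K[1,1],1]); t=(z-c['origin'][2])/d[2]; return c['origin']+t*d
cv2.imwrite('pics/wc.png',cv2.resize(c['color'][90:240,200:330],None,fx=4,fy=4,interpolation=cv2.INTER_NEAREST))
for v in range(95,234,9):
    ub=np.flatnonzero(blue[v]);uy=np.flatnonzero(yel[v])
    for n,us in (('b',ub),('y',uy)):
        if len(us)>5: l,r=cast(us[0],v,.064)*1000,cast(us[-1]+1,v,.064)*1000; print(v,n,us[0],us[-1],np.round(l[:2],1),np.round(r[:2],1),'mid',np.round((l+r)[:2]/2,1),'w',round(np.linalg.norm(l-r),1))
for u in (245,261,277):
    vb=np.flatnonzero(blue[:,u]); vy=np.flatnonzero(yel[:,u]); print(u,'yellow far',vy[0],np.round(cast(u,vy[0],.064)*1000,1),'near',vb[-1],np.round(cast(u,vb[-1]+1,.064)*1000,1))
E
```

```text
red 1517 594 blue rect [573.8  11.3] [135.4  59.2] 5.7 all [582.3  12.2] [152.6  59.2] 5.7 z [55. 63. 65.] yel [650.5  19.   63.7] yrect ((650.2489013671875, 18.64166259765625), (15.964879035949707, 53.53230285644531), 5.886270523071289)
bench [ 0.62169651 -0.07982    -0.00119674] [6.48632176e-01 1.64281202e-01 4.14273005e-04]
104 y 242 279 [654.9  40.2] [659.2  -1.3] mid [657.1  19.4] w 41.7
113 y 242 279 [645.5  39.3] [649.8  -2.5] mid [647.6  18.4] w 42.1
122 b 235 286 [635.   46.3] [641.  -11.5] mid [638.   17.4] w 58.1
131 b 235 286 [625.2  45.5] [631.2 -12.8] mid [628.2  16.4] w 58.6
140 b 236 285 [615.3  43.5] [621.2 -13. ] mid [618.3  15.3] w 56.8
149 b 236 285 [605.2  42.7] [611.1 -14.3] mid [608.1  14.2] w 57.3
158 b 235 286 [594.7  43. ] [600.9 -16.8] mid [597.8  13.1] w 60.1
167 b 236 285 [584.3  41. ] [590.3 -17. ] mid [587.3  12. ] w 58.4
176 b 236 285 [573.6  40.1] [579.6 -18.4] mid [576.6  10.9] w 58.9
185 b 236 284 [562.6  39.3] [568.6 -18.7] mid [565.6  10.3] w 58.2
194 b 236 284 [551.5  38.3] [557.6 -20.1] mid [554.5   9.1] w 58.8
203 b 237 283 [540.3  36.2] [546.2 -20.4] mid [543.2   7.9] w 56.9
212 b 237 283 [528.7  35.3] [534.7 -21.9] mid [531.7   6.7] w 57.5
221 b 238 282 [517.1  33.1] [522.8 -22.2] mid [520.    5.5] w 55.5
230 b 238 274 [505.1  32.1] [509.9 -13.8] mid [507.5   9.1] w 46.1
245 yellow far 103 [656.3  37.   64. ] near 229 [506.   23.4  64. ]
261 yellow far 103 [658.1  19.5  64. ] near 229 [508.1   3.6  64. ]
277 yellow far 103 [659.9   2.1  64. ] near 229 [510.1 -16.3  64. ]
```

View pics/wc.png

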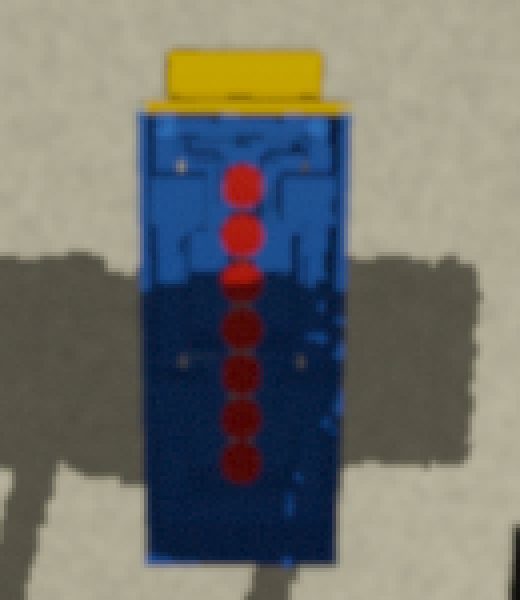

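step_arm(slide=[[0.5, 2, 0], [0, 0, 20], [0, 0, 20], [0, 0, 20], [0, 0, 20], [0, 0, 20], [0, 0, 20], [0, 0, 15], [0, 0, 13], [0, 0, 12], [0, 0, 10], [0, 0, 0], [0, 0, 0]], twist=[0, 0, 0, 0, 0, 0, 0, 0, 0, 0, 0, 0, 0])

```text
time: 3.67
position: [0.5744, 0.0092, 0.0487]
tool_rot: [0.999, 0.05, -0.0, -0.0]
ft_force: [1.4, -0.1, 0.8]
grip_width: 0.087
```

```bash
python3 - <<'E'
from h import *
plan(575,11,48,5.8)
E
```

```text
p [574.4   9.2  48.7] yaw 5.69 tilt z [-8.e-04  1.e-04 -1.e+00] | twist -0.11 slide after twist [ 0.7 -1.8  0.7] slide before [ 0.7 -1.8  0.7] t 3.6667 q [-10.2  40.4  96.7   0.   43.   74.1] F [ 1.4 -0.1  0.8] w 0.08695136313346616
```

step_arm(slide=[[0, -1, 0], [0, 0, 0], [0, 0, 0], [0, 0, 0], [0, 0, 0], [0, 0, 0], [0, 0, 0], [0, 0, 0], [0, 0, 0], [0, 0, 0]], twist=[0, 0, 0, 0, 0, 0, 0, 0, 0, 0], jaw=50, force=35)

```text
time: 4.5
position: [0.5748, 0.0107, 0.0493]
tool_rot: [0.999, 0.05, 0.0, 0.0]
ft_force: [-0.3, 0.0, 5.0]
grip_width: 0.0593
```

step_arm(slide=[[0, 0, 0], [0, 0, -3], [0, 0, -5], [0, 0, -8], [0, 0, -12], [0, 0, -16], [0, 0, -20], [0, 0, -20], [0, 0, -20], [0, 0, -20], [0, 0, -20], [0, 0, -20], [0, 0, -12], [0, 0, -6], [0, 0, 0], [0, 0, 0]], twist=[0, 0, 0, 0, 0, 0, 0, 0, 0, 0, 0, 0, 0, 0, 0, 0])

```text
time: 5.83
position: [0.5742, 0.0107, 0.2311]
tool_rot: [0.999, 0.05, -0.0, -0.0]
ft_force: [-0.4, -0.3, -2.5]
grip_width: 0.0596
```

```bash
python3 - <<'E'
from h import *
plan(493,236,230,168.3)
c=grab('wrist','wrist2');c=grab('top','top2');c=grab('scene','scene2')
E
```

```text
p [574.2  10.7 231.1] yaw 5.74 tilt z [-2.e-04  0.e+00 -1.e+00] | twist -162.56 slide after twist [125.2 204.2   1.1] slide before [ -58.2 -232.3    1.1] t 5.8333 q [-10.1  25.5  88.7  -0.   65.8  74.2] F [-0.4 -0.3 -2.5] w 0.05956899798995124
```

View pics/wrist2.png

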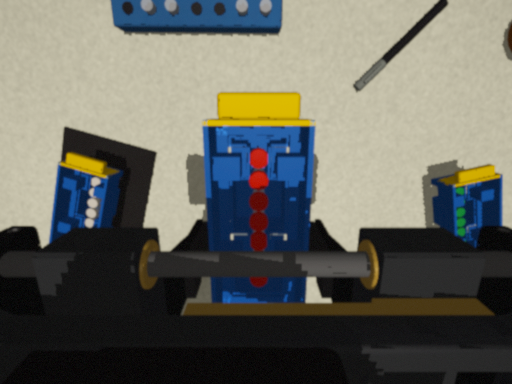

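View pics/scene2.png

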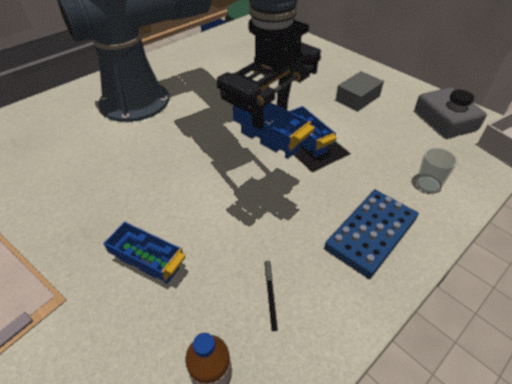

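View pics/top2.png

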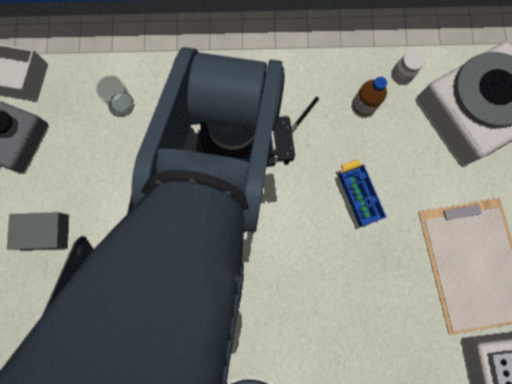

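The red tote hangs level in the jaws at width 59.6 mm, with its yellow tab at (259,105). The base tote is partly hidden at (85,195), so I'll shift for a clear wrist view of it.

step_arm(slide=[[-10, -4, 0], [-20, -8, 0], [-20, -8, 0], [-20, -8, 0], [-20, -8, 0], [-10, -4, 0], [0, 0, 0], [0, 0, 0], [0, 0, 0]], twist=[0, 0, 0, 0, 0, 0, 0, 0, 0])

```text
time: 6.73
position: [0.473, 0.0399, 0.2312]
tool_rot: [0.999, 0.05, 0.001, 0.0]
ft_force: [0.4, -1.0, -2.5]
grip_width: 0.0597
```

```bash
python3 - <<'E'
from h import *
c=grab('wrist','wrist3')
plan(493,236,230,168.3)
E
```

```text
p [473.   39.9 231.1] yaw 5.72 tilt z [ 2.1e-03 -4.0e-04 -1.0e+00] | twist -162.58 slide after twist [ 20.2 196.1   1.1] slide before [  39.4 -193.1    1.1] t 6.7833 q [ -8.7  17.7 102.3  -0.   59.9  75.6] F [ 0.1  0.5 -2.4] w 0.059505119177648516
```

View pics/wrist3.png

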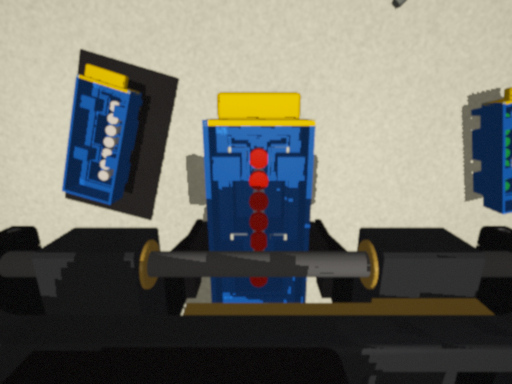

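The base tote is fully visible now: tab at (106,75), near end at about (92,195).

```bash
python3 - <<'E'
from h import *
c=dict(np.load('wrist3.npz')); c0=dict(np.load('top0.npz'))
for lo in (.058,.063): totes(c,lo,.08,dict(base=(100,135,90)))
for lo in (.058,.064): totes(c0,lo,.08,dict(base=(149,212,50)))
cv2.imwrite('pics/bc.png',cv2.resize(c['color'][40:230,40:200],None,fx=3.5,fy=3.1,interpolation=cv2.INTER_NEAREST))
cv2.imwrite('pics/bc.png',cv2.resize(c['color'][50:220,50:190],None,fx=3.5,fy=3.5,interpolation=cv2.INTER_CUBIC))
# held tote in tool frame
P=cloud(c); o=robot.get_obs(); m=R.from_quat(o['tool_rot']).as_matrix(); Q=(P-o['position'])@m*1000
hsv=cv2.cvtColor(c['color'],cv2.COLOR_BGR2HSV); H,S,V=cv2.split(hsv)
yel=(H>15)&(H<35)&(S>150)&(V>80); yel[:, :190]=0; yel[:,320:]=0; yel[140:]=0
q=Q[yel]; q=q[np.abs(q[:,2]-np.median(q[:,2]))<6]; print('held tab tool',np.percentile(q,[1,50,99],axis=0).round(1), cv2.minAreaRect(q[:,:2].astype(np.float32)))
tab=q[q[:,0]>75]; ys=tab[:,1]; print('tab y range',np.percentile(ys,[1,99]))
E
```

```text
base 2929 690 blue rect [492.  235.5] [ 60.8 138.6] 78.7 all [499.8 234.1] [ 60.8 154.3] 78.5 z [59. 66. 69.] yel [567.2 219.9  67.5] yrect ((567.675537109375, 222.368896484375), (53.786705017089844, 17.316492080688477), 80.00708770751953)
base 1864 674 blue rect [491.9 235.5] [ 60.8 138.5] 78.7 all [499.8 234.1] [ 60.8 154.3] 78.5 z [64. 67. 69.] yel [567.2 220.1  67.6] yrect ((567.619384765625, 221.9871826171875), (53.176082611083984, 16.84237289428711), 79.40667724609375)
base 565 139 blue rect [493.1 235.8] [ 61.3 139. ] 78.3 all [500.5 234.3] [ 61.3 154. ] 78.3 z [59. 67. 70.] yel [566.9 219.7  67.7] yrect ((567.453857421875, 219.48696899414062), (46.07319259643555, 16.857295989990234), 78.26524353027344)
base 367 131 blue rect [492.7 235.9] [ 61.4 136.8] 78.5 all [500.8 234.2] [ 61.3 153.4] 78.3 z [65. 68. 71.] yel [567.3 219.7  68.1] yrect ((567.5110473632812, 219.4462432861328), (45.928409576416016, 16.79998016357422), 78.6600570678711)
held tab tool [[ 68.4 -25.3 -15.7]
 [ 76.   -0.5 -14.3]
 [ 84.5  25.5 -12.6]] ((76.45240020751953, 0.5171661376953125), (56.318016052246094, 16.203487396240234), 89.96910858154297)
tab y range [-21.63158664  20.10142267]
```

View pics/bc.png

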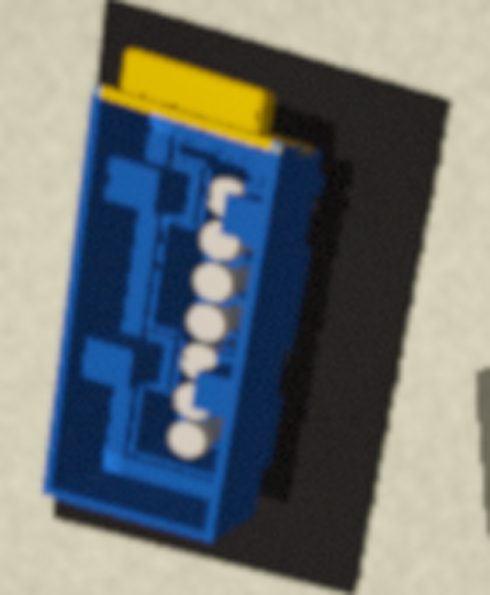

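step_arm(slide=[[0, 0, 0], [0, 0, 0], [0, 0, 0], [0, 0, 0], [0, 0, 0], [0, 0, 0], [0, 0, 0], [0, 0, 0], [0, 0, 0], [0, 0, 0], [0, 0, 0], [0, 0, 0], [0, 0, 0], [0, 0, 0], [0, 0, 0], [0, 0, 0], [0, 0, 0], [0, 0, 0], [0, 0, 0], [0, 0, 0]], twist=[-3, -5, -6, -6, -6, -6, -6, -6, -6, -6, -6, -6, -6, -6, -6, -6, -6, -6, -6, -6])

```text
time: 8.45
position: [0.4726, 0.0399, 0.2309]
tool_rot: [0.485, 0.875, 0.0, 0.001]
ft_force: [0.2, -0.3, -3.0]
grip_width: 0.0594
```

step_arm(slide=[[0, 0, 0], [0, 0, 0], [0, 0, 0], [0, 0, 0], [0, 0, 0], [0, 0, 0], [0, 0, 0], [0, 0, 0], [0, 0, 0], [0, 0, 0], [0, 0, 0]], twist=[-6, -6, -6, -6, -6, -6, -6, -3, -1.6, 0, 0])

```text
time: 9.37
position: [0.4722, 0.04, 0.2309]
tool_rot: [0.102, 0.995, -0.0, 0.0]
ft_force: [-1.0, 0.2, -2.7]
grip_width: 0.0596
```

```bash
python3 - <<'E'
from h import *
plan(493.7,235.5,230,168.4)
E
```

```text
p [472.2  40.  230.9] yaw 168.27 tilt z [ 8.e-04 -1.e-04 -1.e+00] | twist -0.13 slide after twist [ 18.2 195.8   0.9] slide before [ 18.7 195.7   0.9] t 9.3667 q [ -8.7  17.6 102.3  -0.   60.  -87. ] F [-1.   0.2 -2.7] w 0.05955526832272735
```

step_arm(slide=[[1.2, 11, 0], [2, 21.7, 0], [2, 21.7, 0], [2, 21.7, 0], [2, 21.7, 0], [2, 21.7, 0], [2, 21.7, 0], [2, 21.7, 0], [2, 21.7, 0], [1.2, 11, 0], [0, 0, 20], [0, 0, 20], [0, 0, 15], [0, 0, 10], [0, 0, 0], [0, 0, 0], [0, 0, 0]], twist=[0, 0, 0, 0, 0, 0, 0, 0, 0, 0, 0, 0, 0, 0, 0, 0, 0])

```text
time: 10.78
position: [0.4935, 0.2358, 0.1668]
tool_rot: [0.102, 0.995, 0.0, 0.001]
ft_force: [0.5, -0.6, -1.7]
grip_width: 0.06
```

```bash
python3 - <<'E'
from h import *
plan(493.7,235.5,108.5,168.4)
c=grab('wrist','wrist4');c=grab('scene','scene4')
cv2.imwrite('pics/s4.png',cv2.resize(c['color'][40:200,230:400],None,fx=4,fy=3.5,interpolation=cv2.INTER_CUBIC))
plan(493.7,235.5,108.5,168.4)
E
```

```text
p [493.5 235.8 166.8] yaw 168.32 tilt z [ 1.8e-03  4.0e-04 -1.0e+00] | twist -0.08 slide after twist [-0.3 -0.3 58.3] slide before [-0.2 -0.3 58.3] t 10.7833 q [ 13.8  28.2  96.5  -0.   55.2 -64.5] F [ 0.5 -0.6 -1.7] w 0.05996870198129292
p [493.6 235.9 167.1] yaw 168.32 tilt z [ 2.4e-03  6.0e-04 -1.0e+00] | twist -0.08 slide after twist [-0.2 -0.3 58.6] slide before [-0.1 -0.4 58.6] t 10.8833 q [ 13.8  28.2  96.5   0.   55.2 -64.5] F [ 0.1  0.2 -1.7] w 0.059398524153168875
```

View pics/s4.png

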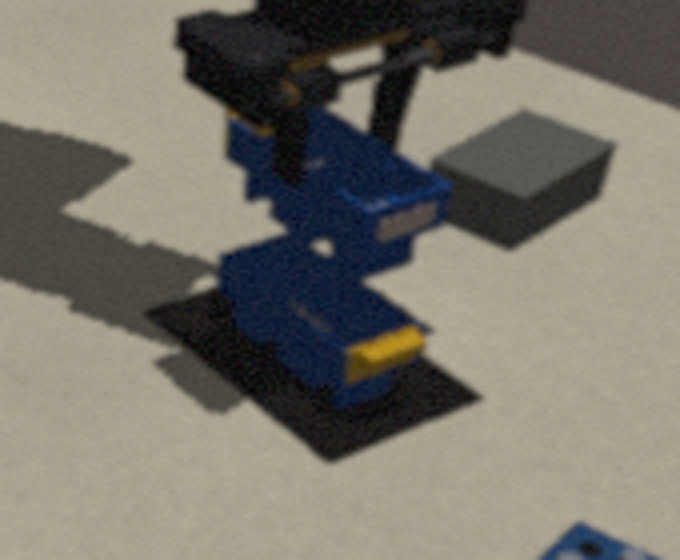

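View pics/wrist4.png

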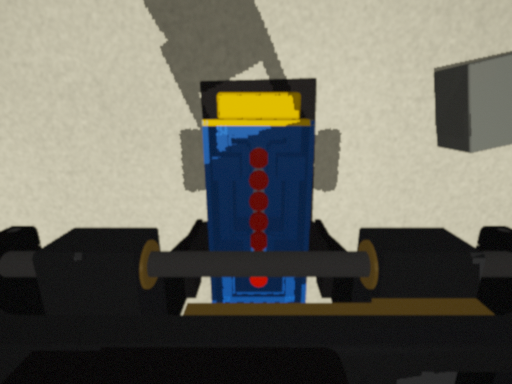

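The held tote hangs over the base, with its yellow tab at (259,105) on the far side from the base's, and it is aligned. Lowering now.

step_arm(slide=[[0, -0.3, 8], [0, 0, 10], [0, 0, 10], [0, 0, 10], [0, 0, 8], [0, 0, 4], [0, 0, 2], [0, 0, 0], [0, 0, 0]], twist=[0, 0, 0, 0, 0, 0, 0, 0, 0])

```text
time: 11.63
position: [0.4928, 0.2355, 0.114]
tool_rot: [0.102, 0.995, 0.0, 0.0]
ft_force: [-0.2, 0.2, -2.1]
grip_width: 0.0596
```

step_arm(slide=[[0, 0, 1], [0, 0, 1], [0, 0, 1], [0, 0, 0.5], [0, 0, 0], [0, 0, 0]], twist=[0, 0, 0, 0, 0, 0])

```text
time: 12.13
position: [0.4926, 0.2354, 0.1105]
tool_rot: [0.102, 0.995, 0.0, 0.0]
ft_force: [0.8, 0.9, -1.8]
grip_width: 0.0595
```

step_arm(slide=[[0, 0, 0.5], [0, 0, 0.5], [0, 0, 0.5], [0, 0, 0], [0, 0, 0]], twist=[0, 0, 0, 0, 0])

```text
time: 12.55
position: [0.4925, 0.2354, 0.1089]
tool_rot: [0.102, 0.995, -0.0, -0.0]
ft_force: [-0.3, -0.9, -0.8]
grip_width: 0.0595
```

step_arm(slide=[[0, 0, 0.4], [0, 0, 0.4], [0, 0, 0], [0, 0, 0]], twist=[0, 0, 0, 0])

```text
time: 12.88
position: [0.4927, 0.2354, 0.1084]
tool_rot: [0.102, 0.995, 0.0, 0.0]
ft_force: [-0.7, -1.1, 0.2]
grip_width: 0.0593
```

step_arm(slide=[[0, 0, 0.4], [0, 0, 0.4], [0, 0, 0], [0, 0, 0]], twist=[0, 0, 0, 0])

```text
time: 13.22
position: [0.4927, 0.2354, 0.1083]
tool_rot: [0.102, 0.995, 0.0, 0.0]
ft_force: [-1.1, -0.7, 7.0]
grip_width: 0.0594
```

```bash
python3 - <<'E'
from h import *
c=grab('scene','scene5')
cv2.imwrite('pics/s5.png',cv2.resize(c['color'][60:180,260:380],None,fx=5,fy=5,interpolation=cv2.INTER_CUBIC))
plan(493.7,235.5,108.5,168.4)
E
```

```text
p [492.7 235.4 108.3] yaw 168.35 tilt z [ 7.e-04  0.e+00 -1.e+00] | twist -0.05 slide after twist [-0.9  0.3 -0.2] slide before [-0.9  0.3 -0.2] t 13.2667 q [ 13.8  33.3  99.2  -0.   47.5 -64.5] F [-2.  -0.2  6.5] w 0.0594896782377069
```

View pics/s5.png

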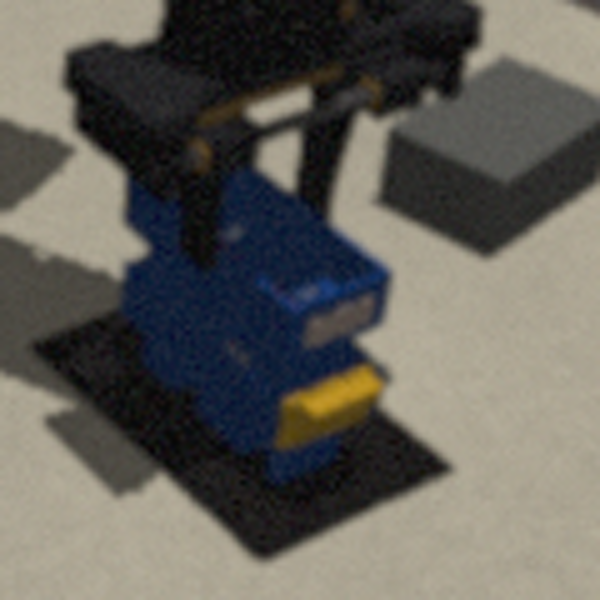

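The upper tote sits level on the ledges, with a 7 N contact at the expected height. Now I'll ease off and open gently.

step_arm(slide=[[0, 0, -0.4], [0, 0, 0], [0, 0, 0], [0, 0, 0]], twist=[0, 0, 0, 0], force=5)

```text
time: 13.6
position: [0.4927, 0.2354, 0.1083]
tool_rot: [0.102, 0.995, 0.0, 0.0]
ft_force: [-1.0, -0.6, 5.6]
grip_width: 0.0598
```

step_arm(slide=[[0, 0, 0], [0, 0, 0], [0, 0, 0], [0, 0, 0]], twist=[0, 0, 0, 0], jaw=66)

```text
time: 13.93
position: [0.4925, 0.2354, 0.1075]
tool_rot: [0.102, 0.995, -0.0, -0.0]
ft_force: [-0.2, -0.2, -0.6]
grip_width: 0.0658
```

step_arm(slide=[[0, 0, 0], [0, 0, 0], [0, 0, 0], [0, 0, 0], [0, 0, 0], [0, 0, 0]], twist=[0, 0, 0, 0, 0, 0], jaw=85)

```text
time: 14.43
position: [0.4926, 0.2354, 0.1077]
tool_rot: [0.102, 0.995, -0.0, -0.0]
ft_force: [0.4, -0.4, 0.7]
grip_width: 0.0846
```

Next I'll go straight up, then back away so the cameras can see.

step_arm(slide=[[0, 0, -5], [0, 0, -10], [0, 0, -15], [0, 0, -20], [0, 0, -20], [0, 0, -20], [0, 0, -20], [0, 0, -20], [0, 0, 0], [0, -15, 0], [0, -30, 0], [0, -30, 0], [0, -30, 0], [0, -30, 0], [0, -30, 0], [0, -30, 0], [0, -15, 0], [0, 0, 0], [0, 0, 0], [0, 0, 0]], twist=[0, 0, 0, 0, 0, 0, 0, 0, 0, 0, 0, 0, 0, 0, 0, 0, 0, 0, 0, 0])

```text
time: 16.1
position: [0.4501, 0.0302, 0.2377]
tool_rot: [0.102, 0.995, 0.0, -0.0]
ft_force: [0.1, 0.3, -0.3]
grip_width: 0.0852
```

```bash
python3 - <<'E'
from h import *
c=grab('scene','scene6')
cv2.imwrite('pics/s6.png',cv2.resize(c['color'][60:180,260:380],None,fx=5,fy=5,interpolation=cv2.INTER_CUBIC))
w=grab('wrist','wrist6'); t=grab('top','top6')
plan(493.7,235.5,108.5,168.4)
P=cloud(c); print('scene upper rim pts z', )
E
```

```text
p [450.2  30.7 237.7] yaw 168.43 tilt z [-0.e+00  2.e-04 -1.e+00] | twist 0.03 slide after twist [ -1.4 209.4 129.2] slide before [ -1.5 209.4 129.2] t 16.25 q [-10.4  15.3 104.7   0.   60.  -88.8] F [-0.5  0.2 -0. ] w 0.08479519428743842
scene upper rim pts z
```

View pics/s6.png

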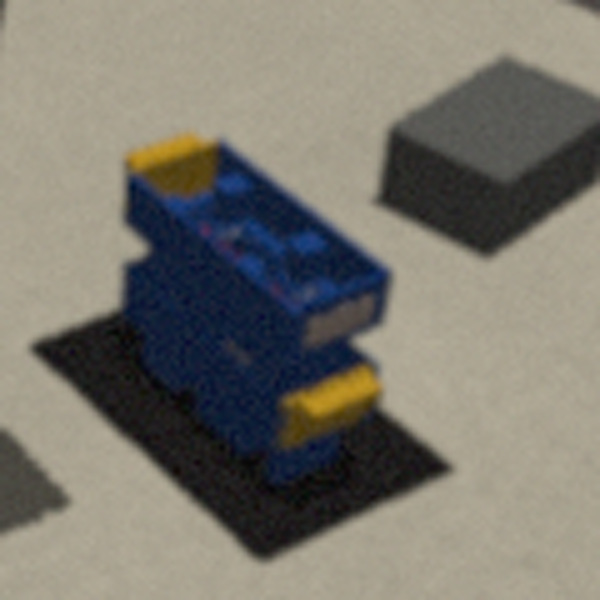

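View pics/wrist6.png

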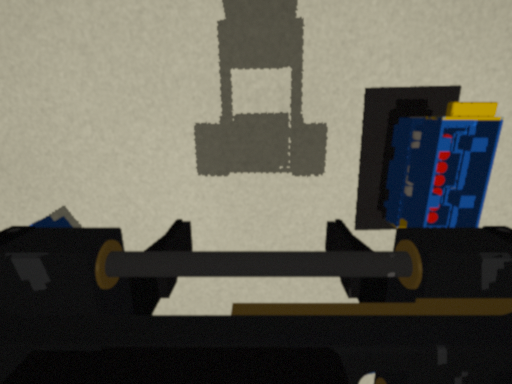

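View pics/top6.png

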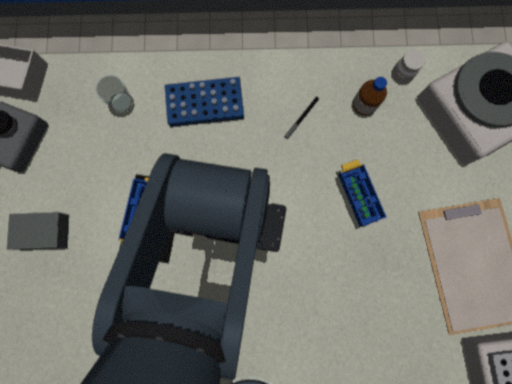

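The tote stands on the ledges, yellow ends opposite (at (170,155) and (335,405) in the scene crop). As a numeric check I'll measure rim height, level and centre.

```bash
python3 - <<'E'
from h import *
w=dict(np.load('wrist6.npz')); s=dict(np.load('scene6.npz')); t=dict(np.load('top6.npz'))
totes(w,.112,.135,dict(upper=(440,165,80)))
totes(s,.112,.135,dict(upper=(311,118,45)))
totes(s,.06,.072,dict(lower=(311,135,45)))
totes(t,.05,.085,dict(green=(360,193,50)))
P=cloud(w); hsv=cv2.cvtColor(w['color'],cv2.COLOR_BGR2HSV); H,S,V=cv2.split(hsv)
b=(H>100)&(H<130)&(S>120)|((H>15)&(H<35)&(S>150)); b[:,:380]=0
q=P[b&(P[...,2]>.117)&(P[...,2]<.13)]; A=np.c_[q[:,:2]-q[:,:2].mean(0),np.ones(len(q))]; k=np.linalg.lstsq(A,q[:,2],rcond=None)[0]; print('rim plane slopes deg',np.degrees(k[:2]).round(2),'z',k[2])
E
```

```text
upper 3497 821 blue rect [482.4 238.3] [ 61.5 118.9] 78.4 all [475.  239.8] [ 61.5 134. ] 78.4 z [113. 120. 124.] yel [417.2 249.7 122.5] yrect ((417.2962951660156, 252.22891235351562), (55.293243408203125, 16.471410751342773), 76.09922790527344)
upper 471 94 blue rect [497. 234.] [ 61.6 136.8] 77.5 all [488.5 235.8] [ 61.6 154.2] 77.5 z [113. 118. 123.] yel [424.  250.3 120.1] yrect ((422.13360595703125, 251.40228271484375), (43.1018180847168, 17.71683120727539), 77.02490997314453)
lower 356 113 blue rect [490.2 230.6] [ 58.5 130.3] 82.9 all [504.  217.9] [156.2  57.7] 6.6 z [61. 66. 71.] yel [569.6 217.7  66.5] yrect ((566.4347534179688, 222.74464416503906), (54.275691986083984, 27.283212661743164), 78.69319915771484)
green 582 110 blue rect [ 526.9 -279.5] [132.9  59.6] 18.9 all [ 534.9 -276.7] [149.9  59.6] 18.9 z [52. 58. 66.] yel [ 598.6 -254.8   63.4] yrect ((599.9422607421875, -256.2533264160156), (13.577366828918457, 46.2718505859375), 19.11025047302246)
rim plane slopes deg [-0.92  0.03] z 0.1215620855462176
```

```bash
python3 -c "
from rig import robot
print(robot.hand_in(), robot.get_obs()['time'])"
```

```text
the job is handed in; nothing more can be done
the job is handed in; nothing more can be done
```

The red-capped tote is stacked on the white-capped tote on the mat, with yellow ends opposite and resting on the ledges. I handed the job in at about 16.3 s.

I gripped it by its upper sides, lifted it, turned it 163° and lowered it in sub-millimetre steps. Contact came at the expected height with about 7 N; I then eased the grip, opened the jaws and backed away.

| Check | Measured | Expected |
|---|---|---|
| Upper tote yellow rim and tab height | about 122 mm | 123 mm (nested would be 100 mm) |
| Upper tote angle to the base tote | within about 1° | parallel, ends reversed |
| Upper tote centre offset from the base centre | about 2–3 mm | within the 7 mm play |
| Green-capped tote | within 1 mm of its first measurement | unmoved |

- **Wrist view:** the last one was partly blocked by the gripper. Its rectangle for the upper tote came out short, so the centre offset comes from the scene camera.
- **Tilt:** the wrist depth fit gave a rim slope of about 0.9° along x. I took this as depth error or the partial view, because the tote looks level in the scene image.
- **Lower tote:** its final position could not be measured well because the upper tote hides most of it. In the pictures it is still on the mat, and its yellow end is within about 4 mm of where it was first measured.

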